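# Free the cam stop and dock the microplate carriage

### The job

The blue eccentric cam blocks the sliding carriage that holds the microplate. Push the cam's orange pin round until the cam's low point (white dot) faces the carriage's black roller, and only then push the carriage's yellow plate forward until the carriage is fully home against the end stops. Leave the microplate lying in the carriage, leave the cam at its low point, and do not disturb the tip box, the pot or the trough.

Things in the scene. Friction and masses are not known exactly. Their poses are not given: they have to be found in the camera images.
- fixture: grey docking fixture screwed to the bench, plate 340 (along its x) x 180 x 12 mm. Origin at the centre of its underside; its +x axis is the carriage's forward direction, roughly to the robot's left, z up. The cam's pivot stands at x +84 mm, y 0. Two dark 26 mm high end stops (tops 38 mm above the bench) stand at x +3 to +15 mm, y +-72 mm
- carriage (a joint): travel of the aluminium carriage along the fixture's +x, m: 0 at the start (back), 0.035 fully home against the end stops. Slides with about 2.5 N of friction and stays where it is left. With the cam's lobe towards the roller it is blocked after 1 to 9 mm
- push_face (a point): middle of the rear face (towards the fixture's -x) of the yellow upright push plate at the back of the carriage, 66 mm above the bench; axes as the fixture's. The plate is 90 mm wide, 8 mm thick, its top 86 mm above the bench. Moves with the carriage. Push it towards the fixture's +x; behind it the space is free above the fixture's 12 mm plate
- nest (a point): centre of the carriage's nest, where the microplate's middle belongs; moves with the carriage, axes as the fixture's. The carriage is 100 mm along the travel, 146 mm across; its rim tops are 36 mm above the bench
- cam (a joint): angle of the blue cam, rad, counter-clockwise from above positive. 0 (or 6.283): low point towards the roller, pin along the fixture's +x; 3.142: lobe and pin towards the carriage, blocking it. Starts at 2.3 to 4.0, turns both ways from -0.9 to 7.18, friction about 3 N at the pin, stays where left. The carriage can go fully home only within about 0.5 rad of the low point
- cam_pivot (a point): point on the cam's vertical pivot axis, level with the cam's top face, 40 mm above the bench; fixed, axes as the fixture's. The cam is a disc of 80 mm diameter, 18 mm thick, its centre 18 mm off the pivot towards the pin; an 18 mm hub rises 3 mm above it at the pivot (nothing else stands on it but the pin)
- cam_pin (a point): centre of the top of the orange upright pin on the cam's lobe (its sleeve turns freely on the pin, so a finger rolls round it): 16 mm diameter, 45 mm tall above the cam's top face, its top 85 mm above the bench, 45 mm from the pivot axis; turns with the cam
- low_mark (a point): white dot 10 mm across, on the cam's top face at the low point, 16 mm from the pivot, on the opposite side from the pin
- plate_mid (a point): middle of the loose pale microplate, 85 x 127 x 14 mm, 80 g, lying in the carriage's nest; its top is 42 mm above the bench. Its z axis is up
- tip_box_mid (a point): middle of the loose tip box with blue lid, 83 x 123 x 67 mm, standing on the bench on the far side of the fixture; bystander
- pot_mid (a point): middle of the loose white sample pot with orange cap, 38 mm diameter, 62 mm tall, standing on the bench on the far side of the fixture near the cam; bystander
- trough_mid (a point): middle of the loose white open trough, 50 x 125 x 40 mm, standing on the bench beyond the cam end of the fixture; bystander
Mind the look-alikes: they are no part of the job. Of the things that look like the part that bears plate_mid, the largest one is meant.

How it is judged:
By the outcome, as a careful person would: the job done as asked, in the order asked, and still so for the second after the job is handed in, with the robot touching nothing.
It also fails if it takes over 58 s, if anything falls off the work surface, if the arm or the gripper's body presses on something with over 40 N, if the wrist force passes 120 N, or if a joint passes its speed limit or range.

### The arm

A 6-joint arm with a two-finger parallel gripper is mounted at the origin on the work surface. World frame = base frame: x ahead of the robot, y to its left, z up, the work surface at z = 0. Lengths are in m, angles in rad, forces in N, time in s.
With the tool pointing down it reaches from about 0.4 to 0.825 m from the base axis. Payload 7 kg.
Tool frame: the origin (TCP) lies midway between the tips of the shut fingers; the grasp point (between the pads) lies 19 mm behind it (grip_depth is the distance from the TCP to the grasp point, in m); x points along the fingers, y is the direction in which the jaws open and shut, and the axes are right-handed (so a half turn about x gives the same grasp; the last joint's range is limited). The gripper opens to 85 mm and grips with 20 to 120 N. Pads are 22 mm wide; open, the fingers measure 114 mm over their backs; the gripper's body (76 mm by 85 mm) begins 54 mm behind the grasp point. The pads swing forward as they close: fully open they stand 13 mm farther back than shut.
Start: joints at [-0.89, 0.359, 0.012, 0, -1.224, -0.288], TCP at [0.258, -0.624, 0.231] pointing down, gripper open.
Joint ranges: [-3.07, 3.07], [-1.43, 2.12], [-1.02, 1.25], [-3.03, 1.67], [-3.05, -0], [-3.03, 3.03]. Speed limits (rad/s): [2.39, 2.39, 3.01, 3.14, 3.14, 3.14].

### API

Orientations are given as a rotation vector (axis times angle).
In Python, from workcell import * gives the robot as it stands.
- The arm moves only by the tool jog_arm, never from a script. Its argument "moves" is a list that holds one entry, the list of rows, each a list of 7 numbers: the closure, from -1 (fully open) to 1 (shut), then the shift along the tool's x, y, z in m, then the turn, a rotation vector about the tool's x, y, z in degrees. A call has 1 to 20 rows; each row shifts and turns the pose as measured when the row begins, along the tool's axes as they then stand; what a row does not reach is not made up. A row lasts 1/12 s, in which the tool goes at most 41.7 mm and 7.16 degrees, less where a joint would pass 70% of its speed; a pose out of reach is approached as far as the arm can. A call is refused whole if a number of a shift passes 0.0417 or a number of a turn 7.16, either way. A call with a gripper value outside its range is refused whole. The fingers move at their own pace and stop on an object; "force" is the grip in N (left out, the last holds). Time passes only in rows, so rows that do not move let the fingers close. It gives the time, the measured TCP pose, the force and the opening at its end, in the units of the state.
- observe(): the state, without advancing time (a new reading comes with each control period).
- snapshot(name): name is "side" or "top" or "wrist"; returns the picture (384x512x3 uint8, blue, green, red); there is no depth.
- camera_model(name): a dict with "vertical_fov" (degrees; the focal length in pixels is half the picture's height over the tangent of half this angle, whatever the lens; pixels are square), "cx", "cy" (the principal point, pixels), "k1" (the pictures are not rectified: a ray, as slopes to the right and down, at radius r is drawn at 1 + k1 r^2 times it, then the intrinsics apply), "cam_to_world" (4x4, takes a point from camera to world coordinates); the wrist camera has in their place "mount" (4x4, takes a point from camera to tool coordinates, whose origin is the TCP and whose axes are the tool frame's). Camera axes: x right, y down, z forward; pixel columns grow to the right and rows downward; lengths in m; the calibration is good to about 2 mm. A picture is of the moment at which its call begins: read the wrist's pose just before it. camera_model takes no time and is no camera call.
- hand_in(): hands the job in, once; it reports no verdict.
Trained networks look in the newest picture that a camera, given by its name, has taken for a name from the list of things; names that differ only in an ending like _2 or _b are one class to them, and where a whole thing is asked for, a point or a joint stands for the part that bears it (a point fixed in the world has none). Each returns a list of dicts, best first, with "p" (0 to 1); they miss things now and then, are a little off and sometimes report something else, mostly with a low value. They report only what shows in the picture. A call takes as long as a camera call. They do not tell look-alikes from the thing itself.
- masks_of(camera, name): "pixels" (384x512 bool, what is visible of it) and "at" ([row, column] in pixels, amid what is visible of it).
The state is a dict: "clock": time; "joint_positions": joint angles; "joint_vel": joint speeds; "tau": joint torques, N m; "eef_pos": TCP position; "eef_rot": TCP orientation; "contact_force": force on the tool from outside, world axes, zero at the start; "ft_torque": the same for the moment, N m; "grip_width": finger opening in m.
Only numpy, scipy, OpenCV 4.12 (cv2) and the standard library are available. Lean on these libraries where they do the work, as an engineer would, in place of code of your own. Each camera call takes 0.05 s, during which the arm holds its last target.

## Working session

There is one attempt and no reset: what is moved stays moved. The work goes in short steps, Python scripts to look and compute and a tool call to move; the robot and the scene stay as the last step left them, time stands still between calls to the robot, and variables do not carry over. Pictures are saved under pics/ and viewed, and the job is handed in when it is done.

Besides the shell and the picture viewer there is one more tool, called after "Emit:" as name([rows], argument=value, ...), one row to a line, values as JSON. jog_arm: Moves the arm, as the interface text tells. Its arguments: {"type":"object","properties":{"moves":{"type":"array"},"force":{"type":"number"}},"required":["moves"]}

```bash
ls; mkdir -p pics
python3 - <<'E'
from workcell import *
import cv2
s=observe()
print(s)
for n in ("side","top","wrist"):
    cv2.imwrite(f"pics/{n}0.png",snapshot(n)); print(n,camera_model(n))
E
```

```text
pics
{'clock': 0.0, 'joint_positions': array([-8.89895909e-01,  3.59375214e-01,  1.10748331e-02, -3.61868373e-04,
       -1.22405577e+00, -2.88088111e-01]), 'joint_vel': array([-8.86328626e-04,  4.84790368e-04, -8.71396232e-05, -6.56772209e-04,
       -1.14484707e-03, -1.11784600e-03]), 'tau': array([ 2.23879520e-03, -5.83332825e+01,  2.93426979e+01,  6.93682685e+00,
       -5.91221775e-03,  2.80318471e-05]), 'eef_pos': array([ 0.25818286, -0.62317244,  0.23037604]), 'eef_rot': array([-0.30686147,  1.54918148,  0.30929148]), 'contact_force': array([-0.84478751, -0.04277767,  0.04639956]), 'ft_torque': array([-0.01561355, -0.03294018, -0.00410816]), 'grip_width': 0.0853803136124047}
side {'vertical_fov': 55.099191609217684, 'cx': 258.5855084538728, 'cy': 188.77977695525956, 'k1': -0.11613112279711774, 'cam_to_world': array([[-0.99955608, -0.00819064,  0.02864536,  0.57405436],
       [-0.02608905,  0.70493493, -0.70879201,  0.61807511],
       [-0.01438765, -0.70922469, -0.70483568,  0.70009092],
       [ 0.        ,  0.        ,  0.        ,  1.        ]])}
top {'vertical_fov': 46.42
[... 222 characters left out ...]
.65735629e-02,  1.11175265e-04,
         3.94228145e-02],
       [-2.35720961e-03, -1.35561506e-01, -9.90766129e-01,
         1.07970489e+00],
       [ 0.00000000e+00,  0.00000000e+00,  0.00000000e+00,
         1.00000000e+00]])}
wrist {'vertical_fov': 66.34899837979087, 'cx': 257.7115369344152, 'cy': 194.32428192937033, 'k1': -0.0600261145362717, 'mount': array([[-1.12171100e-04, -2.72743127e-01,  9.62086885e-01,
        -1.42797754e-01],
       [ 9.99999681e-01, -7.91663298e-04, -1.07838139e-04,
        -1.39844445e-03],
       [ 7.91060987e-04,  9.62086566e-01,  2.72743129e-01,
        -6.93027349e-02],
       [ 0.00000000e+00,  0.00000000e+00,  0.00000000e+00,
         1.00000000e+00]])}
```

View pics/side0.png

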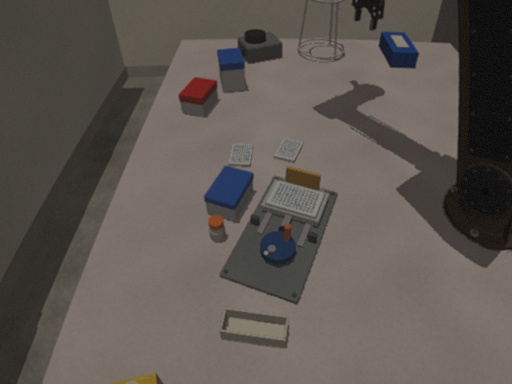

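View pics/top0.png

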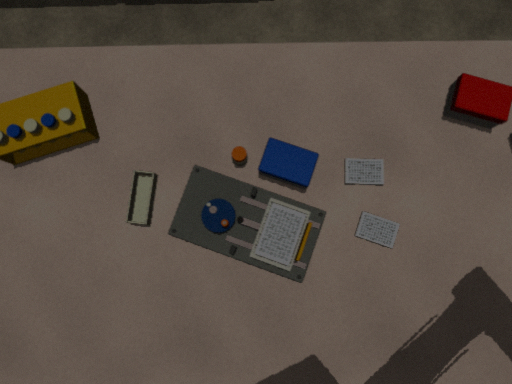

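View pics/wrist0.png

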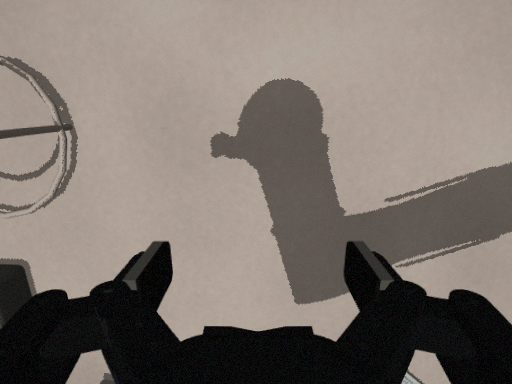

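The side view shows the fixture around (285,235), the pin at (287,232) and the yellow plate at (303,178). In the top view the cam is at (218,215), the pin at (225,223) and the white dot near (208,204). Next I'll measure these points.

```bash
cat > h.py <<'E'
from workcell import *
import numpy as np, cv2
from scipy.optimize import least_squares
def K(m,h=384):
    f=h/2/np.tan(np.radians(m["vertical_fov"])/2); return f
def proj(m,P,T=None):
    T=m["cam_to_world"] if T is None else T
    p=(np.asarray(P,float)-T[:3,3])@T[:3,:3]
    s=p[...,:2]/p[...,2:]; r2=(s**2).sum(-1,keepdims=True)
    return s*(1+m["k1"]*r2)*K(m)+np.array([m["cx"],m["cy"]])
def ray(m,uv,T=None):
    T=m["cam_to_world"] if T is None else T
    d=(np.array(uv,float)-[m["cx"],m["cy"]])/K(m); s=d.copy()
    for _ in range(20): s=d/(1+m["k1"]*(s@s))
    return T[:3,3],T[:3,:3]@np.array([s[0],s[1],1])
def at_z(m,uv,z,T=None):
    o,d=ray(m,uv,T); return o+d*(z-o[2])/d[2]
def tri(rays):
    A=0;b=0
    for o,d in rays:
        d=d/np.linalg.norm(d);M=np.eye(3)-np.outer(d,d);A=A+M;b=b+M@o
    return np.linalg.solve(A,b)
def fix(ex,ey,yaw,x,y,z):
    c,s=np.cos(yaw),np.sin(yaw);return np.array([ex+c*x-s*y,ey+s*x+c*y,z])
E
python3 - <<'E'
from h import *
for cam in("top","side"):
    img=snapshot(cam);m=camera_model(cam)
    big=cv2.resize(img,None,fx=1,fy=1)
    for n,z in (("fixture",.012),("cam_pin",.085),("low_mark",.04),("push_face",.086),("plate_mid",.042),("cam",.04),("tip_box_mid",.067),("pot_mid",.062),("trough_mid",.04)):
        for d in masks_of(cam,n)[:4]:
            if d["p"]<.3: continue
            px=d["pixels"];r,c=np.nonzero(px)
            print(cam,n,round(d["p"],2),np.round(d["at"],1),px.sum(),"c",[round(c.mean(),1),round(r.mean(),1)],at_z(m,(c.mean(),r.mean()),z).round(3))
            if n=="fixture":
                print(cv2.boxPoints(cv2.minAreaRect(np.stack([c,r],1).astype(np.float32))).round(1).tolist())
    if cam=="top": cv2.imwrite("pics/topz.png",cv2.resize(img[150:290,160:340],None,fx=4,fy=4,interpolation=cv2.INTER_CUBIC))
    else: cv2.imwrite("pics/sidez.png",cv2.resize(img[150:310,200:360],None,fx=3.6,fy=3.6,interpolation=cv2.INTER_CUBIC))
print(observe()["clock"])
E
```

```text
top fixture 0.65 [221.2 236. ] 8501 c [np.float64(239.1), np.float64(220.5)] [0.541 0.079 0.012]
[[166.8000030517578, 234.89999389648438], [192.3000030517578, 163.5], [326.5, 211.1999969482422], [301.0, 282.70001220703125]]
top low_mark 0.91 [217.1 218.5] 915 c [np.float64(217.5), np.float64(215.2)] [0.553 0.128 0.04 ]
top push_face 0.75 [226.4 262.6] 1134 c [np.float64(278.0), np.float64(233.9)] [ 0.505 -0.01   0.086]
top plate_mid 0.87 [169.5 365.5] 1039 c [np.float64(363.5), np.float64(170.8)] [ 0.652 -0.217  0.042]
top plate_mid 0.72 [229.  379.7] 1048 c [np.float64(376.7), np.float64(229.3)] [ 0.513 -0.241  0.042]
top plate_mid 0.59 [232.7 278.6] 2067 c [np.float64(279.5), np.float64(233.4)] [ 0.508 -0.016  0.042]
top plate_mid 0.44 [155.9 240.8] 248 c [np.float64(238.5), np.float64(155.8)] [0.692 0.077 0.042]
top cam 0.69 [215.3 218.7] 936 c [np.float64(217.6), np.float64(215.0)] [0.553 0.127 0.04 ]
top tip_box_mid 0.55 [163.4 287.7] 2045 c [np.float64(287.3), np.float64(162.9)] [ 0.668 -0.036  0.067]
top pot_mid 0.74 [153.4 242. ] 259 c [np.float64(238.8), np.float64(156.1)] [
[... 1102 characters left out ...]

side plate_mid 0.77 [152.3 289.2] 467 c [np.float64(288.3), np.float64(149.4)] [ 0.521 -0.203  0.042]
side plate_mid 0.58 [199.6 293.9] 1344 c [np.float64(295.7), np.float64(199.0)] [ 0.508 -0.009  0.042]
side cam 0.73 [245.7 278.4] 1062 c [np.float64(278.2), np.float64(245.9)] [0.553 0.132 0.04 ]
side cam 0.5 [244.5 279.7] 7826 c [np.float64(279.7), np.float64(242.5)] [0.55  0.123 0.04 ]
side tip_box_mid 0.98 [194.9 229.8] 1939 c [np.float64(229.1), np.float64(192.5)] [ 0.671 -0.005  0.067]
side pot_mid 0.82 [227.7 217.3] 441 c [np.float64(216.3), np.float64(228.4)] [0.691 0.103 0.062]
side trough_mid 0.89 [325.9 255.5] 2161 c [np.float64(254.3), np.float64(327.6)] [0.599 0.322 0.04 ]
1.15
```

View pics/topz.png

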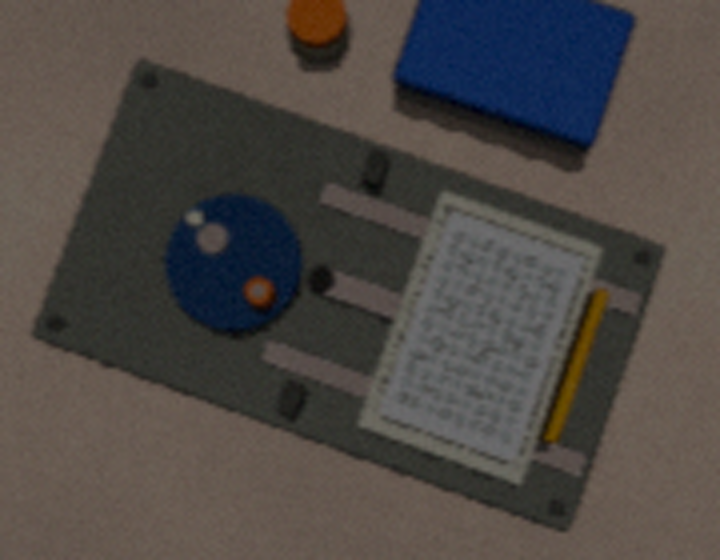

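View pics/sidez.png

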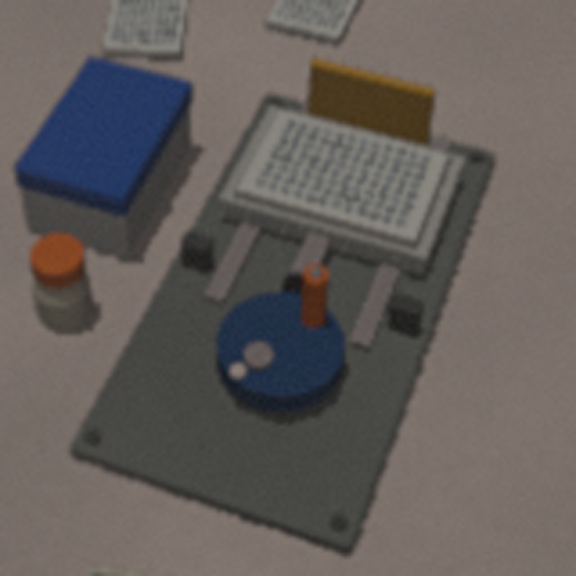

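Run:
```python
from h import *
mt,ms=camera_model("top"),camera_model("side")
t=lambda x,y:((x+.5)/4-.5+160,(y+.5)/4-.5+150)
s=lambda x,y:((x+.5)/3.6-.5+200,(y+.5)/3.6-.5+150)
# corners in fixture: yaw ~ +90: +x = world +y. +y = world -x
obs=[(mt,t(140,60),(.17,-.09,.012)),(mt,t(663,245),(-.17,-.09,.012)),(mt,t(568,528),(-.17,.09,.012)),(mt,t(36,338),(.17,.09,.012)),
(ms,s(75,450),(.17,-.09,.012)),(ms,s(352,547),(.17,.09,.012)),(ms,s(495,157),(-.17,.09,.012)),(ms,s(270,97),(-.17,-.09,.012)),
(mt,t(213,239),(.084,0,.043)),(ms,s(258,353),(.084,0,.043))]
f=lambda p:np.concatenate([proj(m,fix(*p,*q))-np.array(uv) for m,uv,q in obs])
r=least_squares(f,[.54,.08,1.7]);p=r.x;print(p,np.degrees(p[2]),f(p).round(1))
R=np.array([[np.cos(p[2]),np.sin(p[2])],[-np.sin(p[2]),np.cos(p[2])]])
def tofix(P): return np.r_[R@(P[:2]-p[:2]),P[2]]
for n,a,b,z in(("pin",(260,289),(315,270),.085),("mark",(194,217),(237,371),.04),("hub",(213,239),(258,353),.043)):
    P=[at_z(mt,t(*a),z),at_z(ms,s(*b),z)];T=tri([ray(mt,t(*a)),ray(ms,s(*b))])
    for q in P+[T]: 
        fq=tofix(q);print(n,q.round(4),fq.round(4),"ang",np.arctan2(fq[1],fq[0]-.084).round(3),np.hypot(fq[1],fq[0]-.084).round(3))
# push plate top edge ends (rear edge)
for n,a,z in(("pl1",(606,292),.086),("pl2",(552,440),.086)):
    print(n,tofix(at_z(mt,t(*a),z)).round(4),at_z(mt,t(*a),z).round(4))
for n,a in(("pl1",(313,62)),("pl2",(433,92))):
    print(n,tofix(at_z(ms,s(*a),.086)).round(4))
print("pivot",fix(*p,.084,0,.04),"face",fix(*p,-.13,0,.066))
s=observe();print(s["eef_pos"],s["eef_rot"])
from scipy.spatial.transform import Rotation as Ro
print(Ro.from_rotvec(s["eef_rot"]).as_matrix().round(3))
np.save("fx.npy",p)
```

```text
[0.53694379 0.06082579 1.21132809] 69.40398735146589 [-1.4 -0.7  0.7 -0.1  0.1  1.1 -2.1 -0.3 -1.4 -1.   0.8 -0.2  0.7 -1.9
 -0.8 -2.  -0.6 -0.2  0.8 -0.1]
pin [0.5335 0.108  0.085 ] [0.0429 0.0198 0.085 ] ang 2.692 0.046
pin [0.5345 0.1086 0.085 ] [0.0439 0.0191 0.085 ] ang 2.697 0.044
pin [0.534  0.108  0.0841] [0.0431 0.0193 0.0841] ang 2.7 0.045
mark [0.5795 0.1494 0.04  ] [ 0.0978 -0.0087  0.04  ] ang -0.56 0.016
mark [0.5808 0.151  0.04  ] [ 0.0998 -0.0093  0.04  ] ang -0.533 0.018
mark [0.5803 0.1495 0.0378] [ 0.0983 -0.0094  0.0378] ang -0.58 0.017
hub [0.5661 0.138  0.043 ] [ 0.0825 -0.0001  0.043 ] ang -3.058 0.002
hub [0.5682 0.1396 0.043 ] [ 0.0848 -0.0015  0.043 ] ang -1.112 0.002
hub [0.5672 0.1381 0.0407] [ 0.083  -0.0012  0.0407] ang -2.272 0.002
pl1 [-0.1386 -0.0432  0.086 ] [ 0.5286 -0.0841  0.086 ]
pl2 [-0.1368  0.0438  0.086 ] [ 0.4478 -0.0518  0.086 ]
pl1 [-0.1327 -0.0431  0.086 ]
pl2 [-0.1332  0.0434  0.086 ]
pivot [0.56649301 0.13945685 0.04      ] face [ 0.49121284 -0.06086513  0.066     ]
[ 0.25833024 -0.62358044  0.23127594] [-0.30811152  1.54876323  0.30814508]
[[-0.    -0.383  0.924]
 [ 0.     0.924  0.383]
 [-1.     0.    -0.   ]]
```

The fixture sits at (0.537, 0.061) with yaw 69.4°. The cam is at about 2.70 rad, so I'll go clockwise round the robot side. The plan is to hold the pin lightly, as its sleeve turns freely, and follow the arc. First I turn the tool so its z lies along the fixture's +x, then travel.

Emit:
jog_arm([
  [[-1,0,0,0,-6.7,0,0],[-1,0,0,0,-6.7,0,0],[-1,0,0,0,-6.7,0,0],[-1,0,0,0,-6.7,0,0],[-1,0,0,0,-6.7,0,0],[-1,0,0,0,-6.7,0,0],[-1,0,0,0,-6.7,0,0],[-1,0,0,0.035,0,0,0],[-1,0,0,0.035,0,0,0],[-1,0,0,0.035,0,0,0],[-1,0,0,0.035,0,0,0],[-1,0,0,0.035,0,0,0],[-1,0,0,0.035,0,0,0],[-1,0,0,0.035,0,0,0],[-1,0,0,0.035,0,0,0],[-1,0,0,0.035,0,0,0],[-1,0,0,0.035,0,0,0],[-1,0,0,0.035,0,0,0],[-1,0,0,0.035,0,0,0]],
], force=20)

```text
clock: 2.73
eef_pos: [0.391, -0.2139, 0.2294]
eef_rot: [-0.967, 1.345, 0.966]
contact_force: [1.1, 0.6, -0.2]
grip_width: 0.0854
```

```bash
cat >> h.py <<'E'
from scipy.spatial.transform import Rotation as Ro
def need(tx,ty,tz):
    s=observe();R=Ro.from_rotvec(s["eef_rot"]).as_matrix()
    d=R.T@(np.array([tx,ty,tz])-s["eef_pos"])
    p=np.load("fx.npy");a=np.degrees(np.arctan2(R[1,2],R[0,2]))-np.degrees(p[2])
    print("clock",round(s["clock"],2),"pos",s["eef_pos"].round(4),"tool shift",d.round(4),"z-yaw err deg",round(a,2),"tilt",R[:,0].round(3),"F",s["contact_force"].round(1),"w",round(s["grip_width"],4))
    return d
def wristT():
    s=observe();T=np.eye(4);T[:3,:3]=Ro.from_rotvec(s["eef_rot"]).as_matrix();T[:3,3]=s["eef_pos"]
    return T@camera_model("wrist")["mount"]
E
python3 - <<'E'
from h import *
need(.534,.108,.12)
T=wristT();cv2.imwrite("pics/w1.png",snapshot("wrist"))
m=camera_model("wrist")
print(proj(m,np.array([[.534,.108,.085],[.5665,.1395,.043]]),T))
E
```

```text
clock 2.73 pos [ 0.391  -0.2139  0.2294] tool shift [ 0.1095 -0.0328  0.3507] z-yaw err deg 2.01 tilt [ 0.001 -0.    -1.   ] F [ 1.1  0.6 -0.2] w 0.0854
[[234.97832954 429.12810115]
 [224.35856966 419.87102821]]
```

View pics/w1.png

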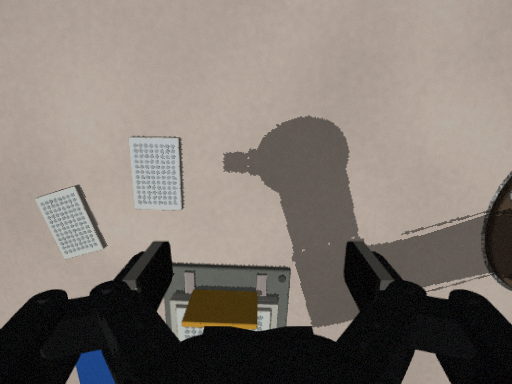

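Emit:
jog_arm([
  [[-1,0,-0.003,0.035,1,0,0],[-1,0,-0.003,0.035,1,0,0],[-1,0,-0.003,0.035,0,0,0],[-1,0,-0.003,0.035,0,0,0],[-1,0,-0.003,0.035,0,0,0],[-1,0,-0.003,0.035,0,0,0],[-1,0,-0.003,0.035,0,0,0],[-1,0,-0.003,0.035,0,0,0],[-1,0.01,-0.003,0.03,0,0,0],[-1,0.02,0,0.01,0,0,0],[-1,0.02,0,0,0,0,0],[-1,0,0,0,0,0,0]],
])

```text
clock: 3.78
eef_pos: [0.5362, 0.1016, 0.1848]
eef_rot: [-0.948, 1.339, 0.938]
contact_force: [-0.4, -1.2, -0.7]
grip_width: 0.0855
```

Run:
```python
from h import *
need(.534,.108,.12)
T=wristT();cv2.imwrite("pics/w2.png",snapshot("wrist"))
cv2.imwrite("pics/s2.png",cv2.resize(snapshot("side")[130:310,180:380],None,fx=3.6,fy=3.6,interpolation=cv2.INTER_CUBIC))
m=camera_model("wrist")
print(proj(m,np.array([[.534,.108,.085],[.5665,.1395,.043]]),T))
```

```text
clock 3.78 pos [0.5362 0.1016 0.1848] tool shift [0.0648 0.0052 0.0046] z-yaw err deg 0.38 tilt [ 0.017  0.005 -1.   ] F [-0.4 -1.2 -0.7] w 0.0855
[[265.32384853 200.65803475]
 [245.78357007 225.6706771 ]]
```

View pics/w2.png

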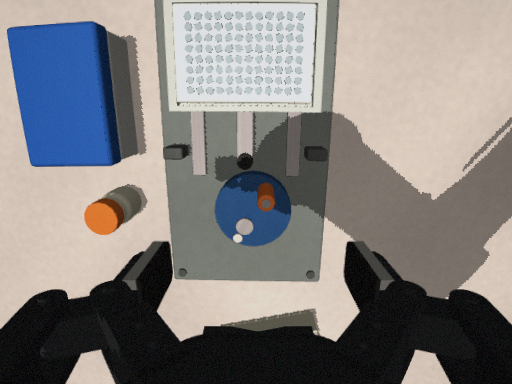

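View pics/s2.png

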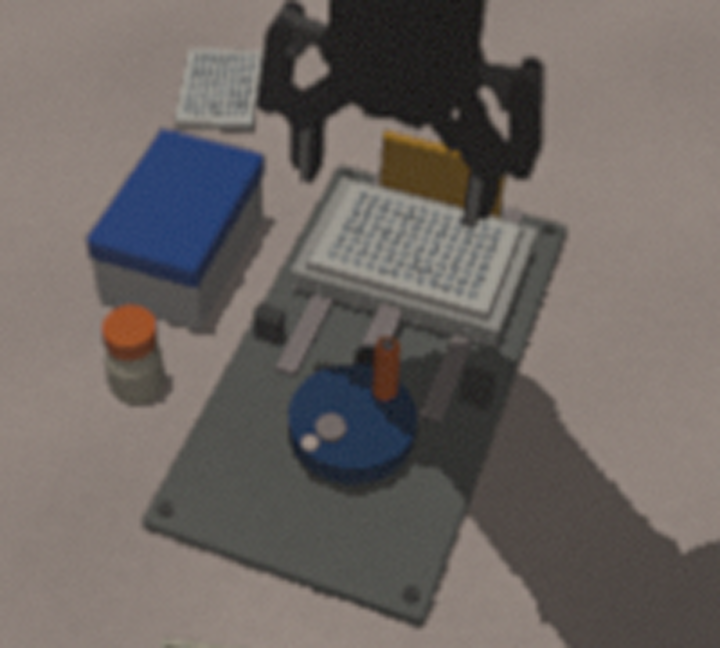

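The wrist view agrees with my estimates: the pin shows at (266,203) against a predicted (265,201), and the hub at (245,227) against (246,226). The gripper's jaws stand either side of the pin. Next I centre and descend.

Emit:
jog_arm([
  [[-1,0.01,0.005,0.004,0,0.6,0.8],[-1,0.02,0,0,0,0,0],[-1,0.02,0,0,0,0,0],[-1,0.015,0,0,0,0,0],[-1,0,0,0,0,0,0]],
])

```text
clock: 4.3
eef_pos: [0.5376, 0.1068, 0.1278]
eef_rot: [-0.943, 1.344, 0.939]
contact_force: [-1.2, -0.9, -0.1]
grip_width: 0.0853
```

Run:
```python
from h import *
need(.534,.108,.053)
```

```text
clock 4.3 pos [0.5376 0.1068 0.1278] tool shift [ 0.0747  0.0045 -0.0007] z-yaw err deg 0.19 tilt [ 0.012  0.005 -1.   ] F [-1.2 -0.9 -0.1] w 0.0853
```

Emit:
jog_arm([
  [[-1,0.015,0.002,0,0,0.3,0.6],[-1,0.02,0.002,0,0,0,0],[-1,0.02,0.001,0,0,0,0],[-1,0.015,0,0,0,0,0],[-1,0.004,0,0,0,0,0],[-1,0,0,0,0,0,0]],
])

```text
clock: 4.8
eef_pos: [0.5375, 0.1095, 0.0582]
eef_rot: [-0.939, 1.347, 0.941]
contact_force: [0.1, 1.2, 0.2]
grip_width: 0.0854
```

Run:
```python
from h import *
need(.534,.108,.053)
cv2.imwrite("pics/w3.png",snapshot("wrist"))
```

```text
clock 4.8 pos [0.5375 0.1095 0.0582] tool shift [ 0.0052  0.0028 -0.0027] z-yaw err deg 0.07 tilt [ 0.007  0.007 -1.   ] F [0.1 1.2 0.2] w 0.0854
```

View pics/w3.png

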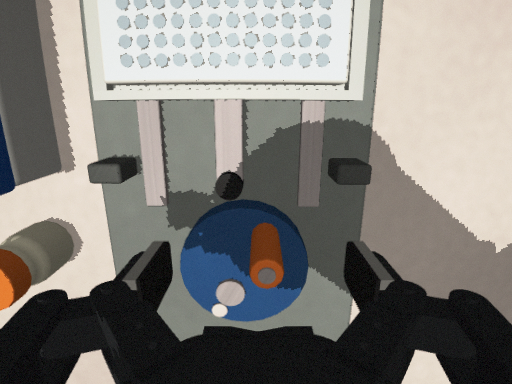

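The pin top at (267,275) stands between the jaws, a touch to the +y side. I make a small correction and close gently.

Emit:
jog_arm([
  [[-1,0.005,0.003,-0.003,0,0.4,0.3],[-0.2,0,0,0,0,0,0],[0.3,0,0,0,0,0,0],[1,0,0,0,0,0,0],[1,0,0,0,0,0,0],[1,0,0,0,0,0,0],[1,0,0,0,0,0,0],[1,0,0,0,0,0,0]],
], force=20)

```text
clock: 5.52
eef_pos: [0.536, 0.1089, 0.0586]
eef_rot: [-0.939, 1.349, 0.942]
contact_force: [0.9, 0.0, -2.3]
grip_width: 0.0155
```

Run:
```python
from h import *
need(.534,.108,.053)
cv2.imwrite("pics/w4.png",snapshot("wrist"))
```

```text
clock 5.52 pos [0.536  0.1089 0.0586] tool shift [ 0.0056  0.0015 -0.0016] z-yaw err deg 0.09 tilt [ 0.006  0.006 -1.   ] F [ 0.9  0.  -2.3] w 0.0155
```

View pics/w4.png

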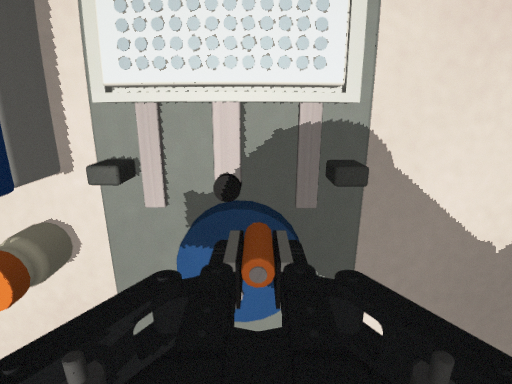

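The pin is held at 15.5 mm width, with the fingers on either side. Now I follow the arc in short pieces, calculating each from the measured pose.

```bash
cat >> h.py <<'E'
def arc(step=-.15,n=5,end=0.):
    p=np.load("fx.npy");pv=fix(*p,.084,0,0)[:2]
    s=observe();R=Ro.from_rotvec(s["eef_rot"]).as_matrix()
    c,sn=np.cos(p[2]),np.sin(p[2]);d=s["eef_pos"][:2]-pv
    q=np.array([c*d[0]+sn*d[1],-sn*d[0]+c*d[1]])
    th=np.arctan2(q[1],q[0])%(2*np.pi)
    print("clock",round(s["clock"],2),"theta",th.round(3),"r",np.hypot(*q).round(4),"z",s["eef_pos"][2].round(4),"F",s["contact_force"].round(1),"T",s["ft_torque"].round(1),"w",round(s["grip_width"],4))
    for i in range(n):
        th=max(th+step,end);t=.045*np.array([np.cos(th),np.sin(th)])
        dw=(t-q);w=np.array([c*dw[0]-sn*dw[1],sn*dw[0]+c*dw[1],0])
        print(round(th,2),(R.T@w*1000).round(1));q=t
E
python3 -c "
from h import *
arc()"
```

```text
clock 5.57 theta 2.716 r 0.0432 z 0.0585 F [-1.  -0.7  1. ] T [-0.1  0.2 -0. ] w 0.0152
2.57 [-0.   6.7  1.6]
2.42 [0.  5.4 4.1]
2.27 [0.  4.7 4.8]
2.12 [0.  3.9 5.5]
1.97 [0. 3. 6.]
```

Emit:
jog_arm([
  [[1,0,0.0065,0.002,0,0,0],[1,0,0.0055,0.004,0,0,0],[1,0,0.0047,0.0048,0,0,0]],
])

```text
clock: 5.82
eef_pos: [0.5258, 0.1246, 0.0585]
eef_rot: [-0.94, 1.347, 0.939]
contact_force: [3.5, -3.5, -1.0]
grip_width: 0.0152
```

```bash
python3 -c "
from h import *
arc()"
```

```text
clock 5.82 theta 2.28 r 0.0434 z 0.0585 F [ 3.5 -3.5 -1. ] T [-1.3 -0.8 -0.1] w 0.0152
2.13 [0.  5.2 4.4]
1.98 [0.  3.1 6. ]
1.83 [0.  2.2 6.4]
1.68 [0.  1.2 6.6]
1.53 [0.1 0.2 6.7]
```

Emit:
jog_arm([
  [[1,0,0.0045,0.005,0,0,0],[1,0,0.0031,0.006,0,0,0],[1,0,0.0022,0.0064,0,0,0],[1,0,0.0012,0.0066,0,0,0],[1,0,0.0002,0.0067,0,0,0]],
])

```text
clock: 6.23
eef_pos: [0.5262, 0.1585, 0.0585]
eef_rot: [-0.943, 1.347, 0.937]
contact_force: [6.1, -8.3, -2.3]
grip_width: 0.0153
```

```bash
python3 -c "
from h import *
arc(n=6)"
```

```text
clock 6.23 theta 1.489 r 0.0446 z 0.0585 F [ 6.1 -8.3 -2.3] T [-2.6 -2.3 -0. ] w 0.0153
1.34 [ 0.  -0.6  6.7]
1.19 [ 0.1 -2.   6.4]
1.04 [ 0.1 -3.   6. ]
0.89 [ 0.1 -3.9  5.5]
0.74 [ 0.1 -4.6  4.9]
0.59 [ 0.1 -5.3  4.1]
```

Emit:
jog_arm([
  [[1,0,-0.001,0.0065,0,0,0],[1,0,-0.002,0.0064,0,0,0],[1,0,-0.003,0.006,0,0,0],[1,0,-0.0039,0.0055,0,0,0],[1,0,-0.0046,0.0049,0,0,0]],
])

```text
clock: 6.65
eef_pos: [0.547, 0.1805, 0.0584]
eef_rot: [-0.947, 1.356, 0.938]
contact_force: [-4.6, -2.0, 4.2]
grip_width: 0.0149
```

```bash
python3 -c "
from h import *
arc(n=6)"
```

```text
clock 6.65 theta 0.803 r 0.0454 z 0.0584 F [-4.6 -2.   4.2] T [-0.6  1.3  0. ] w 0.0149
0.65 [ 0.  -5.3  4.2]
0.5 [ 0.  -5.7  3.7]
0.35 [ 0.  -6.1  2.8]
0.2 [ 0.  -6.5  1.8]
0.05 [ 0.  -6.7  0.8]
0.0 [ 0.  -2.4  0.1]
```

Emit:
jog_arm([
  [[1,0,-0.0053,0.0042,0,0,0],[1,0,-0.0057,0.0036,0,0,0],[1,0,-0.0061,0.0027,0,0,0],[1,0,-0.0065,0.0018,0,0,0],[1,0,-0.0067,0.0008,0,0,0],[1,0,-0.0024,0,0,0,0],[1,0,0,0,0,0,0]],
])

```text
clock: 7.23
eef_pos: [0.5855, 0.1821, 0.0584]
eef_rot: [-0.947, 1.358, 0.94]
contact_force: [-3.3, -2.0, 5.5]
grip_width: 0.0147
```

```bash
python3 -c "
from h import *
arc(n=6)
cv2.imwrite('pics/w5.png',snapshot('wrist'))
cv2.imwrite('pics/t5.png',cv2.resize(snapshot('top')[150:290,160:340],None,fx=4,fy=4,interpolation=cv2.INTER_CUBIC))
"
```

```text
clock 7.23 theta 6.224 r 0.0467 z 0.0584 F [-3.3 -2.   5.5] T [-0.4  1.5 -0. ] w 0.0147
6.07 [ 0.  -6.6 -2.6]
5.92 [ 0.  -6.5 -1.9]
5.77 [ 0.  -6.1 -2.9]
5.62 [ 0.  -5.6 -3.7]
5.47 [ 0.  -5.  -4.5]
5.32 [ 0.  -4.3 -5.2]
```

View pics/w5.png

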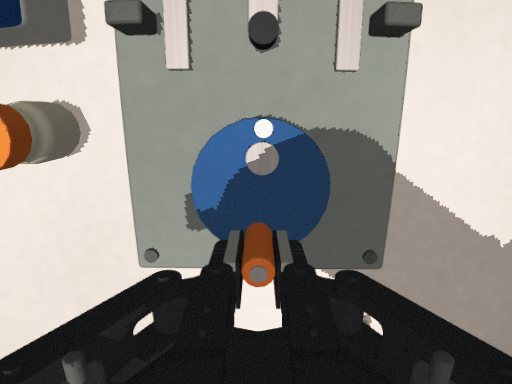

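View pics/t5.png

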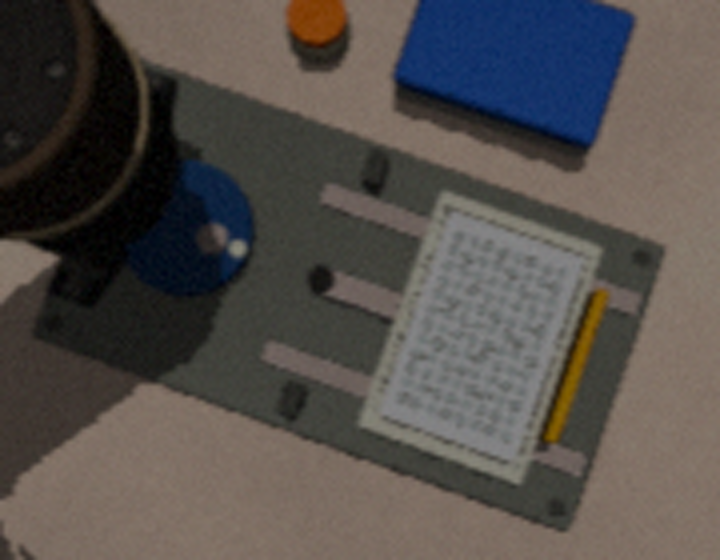

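The white dot at (264,128) faces the roller at (263,28), in line with the hub, and the cam is within about 0.06 rad of its low point. Next I release, lift, and travel back behind the yellow plate.

Emit:
jog_arm([
  [[0.6,0,0,0,0,0,0],[0.2,0,0,0,0,0,0],[-0.2,0,0,0,0,0,0],[-0.2,0,0,0,0,0,0],[-0.2,-0.02,0,0,0,0,0],[-0.2,-0.03,0,0,0,0,0],[-0.2,-0.03,0,0,0,0,0],[-0.2,-0.03,0,0,0,0,0],[-0.2,-0.005,0,0,0,0,0],[-0.2,0,0,0,0,0,0]],
])

```text
clock: 8.17
eef_pos: [0.5877, 0.1838, 0.1761]
eef_rot: [-0.947, 1.354, 0.939]
contact_force: [-0.8, 0.2, -0.9]
grip_width: 0.0511
```

```bash
python3 -c "
from h import *
p=np.load('fx.npy')
need(*fix(*p,-.195,0,.16))
T=wristT();im=snapshot('wrist')
cv2.imwrite('pics/w6.png',im)
print(proj(camera_model('wrist'),np.array([fix(*p,.129,0,.085),fix(*p,.068,0,.04)]),T))
"
```

```text
clock 8.17 pos [0.5877 0.1838 0.1761] tool shift [ 0.0163  0.0054 -0.328 ] z-yaw err deg 0.2 tilt [ 0.005 -0.002 -1.   ] F [-0.8  0.2 -0.9] w 0.0511
[[264.43235357 194.37180499]
 [264.15263164 117.44729898]]
```

View pics/w6.png

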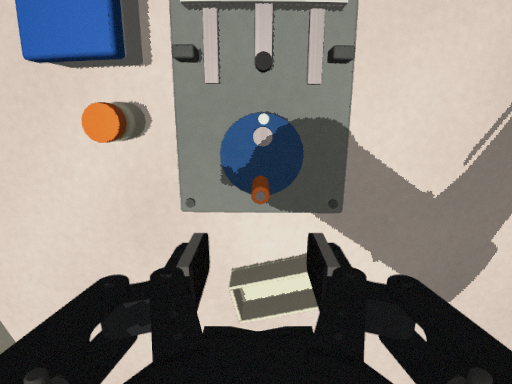

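After release the cam stayed put, with the dot at (263,119) and the hub at (262,137) in line with the roller at (263,62). I move back behind the push plate with the fingers shut.

Emit:
jog_arm([
  [[1,0,0.0005,-0.02,0,0,0],[1,0,0.0005,-0.035,0,0,0],[1,0,0.0005,-0.035,0,0,0],[1,0,0.0005,-0.035,0,0,0],[1,0,0.0005,-0.035,0,0,0],[1,0,0.0005,-0.035,0,0,0],[1,0,0.0005,-0.035,0,0,0],[1,0,0.0005,-0.035,0,0,0],[1,0,0.0005,-0.035,0,0,0],[1,0,0.0005,-0.025,0,0,0],[1,0,0,0,0,0,0],[1,0,0,0,0,0,0]],
])

```text
clock: 9.22
eef_pos: [0.4585, -0.1301, 0.1617]
eef_rot: [-0.946, 1.366, 0.949]
contact_force: [0.8, 0.5, 0.2]
grip_width: -0.0003
```

```bash
python3 -c "
from h import *
p=np.load('fx.npy')
need(*fix(*p,-.19,0,.055))
T=wristT();im=snapshot('wrist');cv2.imwrite('pics/w7.png',im)
m=camera_model('wrist')
print(proj(m,np.array([fix(*p,-.137,-.045,.086),fix(*p,-.137,.045,.086)]),T))
cv2.imwrite('pics/s7.png',cv2.resize(snapshot('side')[100:310,180:380],None,fx=2.8,fy=2.8,interpolation=cv2.INTER_CUBIC))
"
```

```text
clock 9.22 pos [ 0.4585 -0.1301  0.1617] tool shift [ 0.1065 -0.0072  0.0171] z-yaw err deg 0.41 tilt [-0.01  -0.004 -1.   ] F [0.8 0.5 0.2] w -0.0003
[[197.2630085  282.81674456]
 [303.08300773 283.0349919 ]]
```

View pics/w7.png

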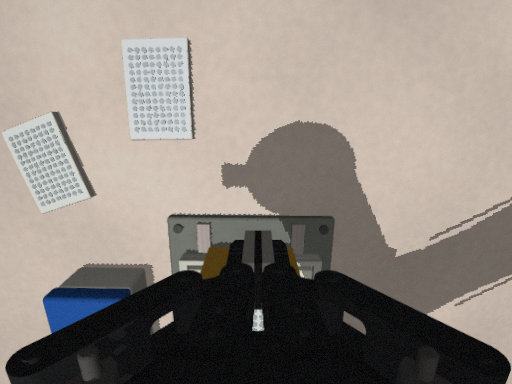

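View pics/s7.png

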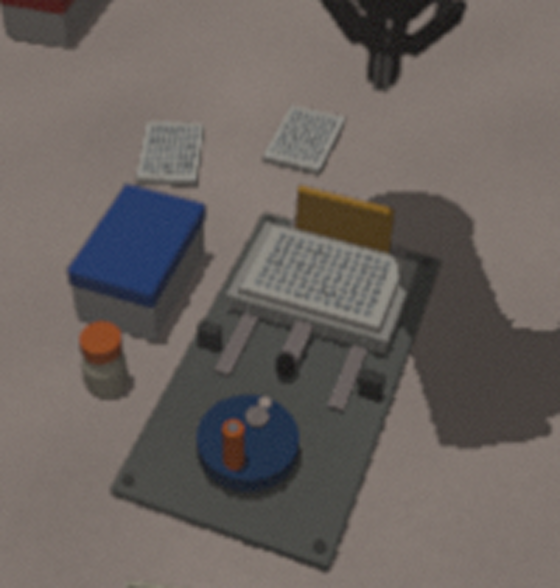

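The cam shows its low point and pin as expected, and the tool is behind the yellow plate. I descend behind it, clear of its rear face.

Emit:
jog_arm([
  [[1,0,-0.004,0.003,0,-0.4,-0.5],[1,0.02,-0.004,0.003,0,0,0],[1,0.025,-0.002,0.001,0,0,0],[1,0.025,0,0,0,0,0],[1,0.02,0,0,0,0,0],[1,0.01,0,0,0,0,0],[1,0.003,0,0,0,0,0],[1,0,0,0,0,0,0]],
])

```text
clock: 9.98
eef_pos: [0.4798, -0.1181, 0.0544]
eef_rot: [-0.959, 1.342, 0.95]
contact_force: [-0.4, 0.7, 1.1]
grip_width: -0.0001
```

```bash
python3 -c "
from h import *
p=np.load('fx.npy')
need(*fix(*p,-.137-.011,0,.055))
"
```

```text
clock 9.98 pos [ 0.4798 -0.1181  0.0544] tool shift [-0.0005  0.0086  0.0398] z-yaw err deg 1.16 tilt [ 0.01   0.001 -1.   ] F [-0.4  0.7  1.1] w -0.0001
```

Emit:
jog_arm([
  [[1,0,0.004,0.006,0.5,0.1,0.3],[1,0,0.003,0.008,0.4,0,0],[1,0,0.001,0.008,0,0,0],[1,0,0,0.004,0,0,0],[1,0,0,0,0,0,0]],
])

```text
clock: 10.4
eef_pos: [0.4843, -0.0865, 0.0573]
eef_rot: [-0.947, 1.348, 0.94]
contact_force: [0.1, 0.4, -0.6]
grip_width: -0.0006
```

```bash
python3 -c "
from h import *
p=np.load('fx.npy')
need(*fix(*p,-.137-.011,0,.055))
"
```

```text
clock 10.4 pos [ 0.4843 -0.0865  0.0573] tool shift [0.0023 0.0026 0.0084] z-yaw err deg 0.31 tilt [ 0.009  0.001 -1.   ] F [ 0.1  0.4 -0.6] w -0.0006
```

Now about 8 mm from expected contact, so I push slowly and watch the force.

Emit:
jog_arm([
  [[1,0.001,0.001,0.004,0,0.2,0.4],[1,0,0.001,0.004,0,0,0],[1,0,0,0.004,0,0,0],[1,0,0,0.004,0,0,0]],
])

```text
clock: 10.73
eef_pos: [0.4886, -0.0701, 0.0574]
eef_rot: [-0.945, 1.355, 0.944]
contact_force: [0.7, -2.8, -1.5]
grip_width: 0.0003
```

```bash
python3 -c "
from h import *
p=np.load('fx.npy')
need(*fix(*p,-.137-.011+.035,0,.055))
cv2.imwrite('pics/w8.png',snapshot('wrist'))
cv2.imwrite('pics/s8.png',cv2.resize(snapshot('side')[100:310,180:380],None,fx=2.8,fy=2.8,interpolation=cv2.INTER_CUBIC))
"
```

```text
clock 10.73 pos [ 0.4886 -0.0701  0.0574] tool shift [0.0024 0.0006 0.0265] z-yaw err deg 0.33 tilt [ 0.001 -0.    -1.   ] F [ 0.7 -2.8 -1.5] w 0.0003
```

View pics/s8.png

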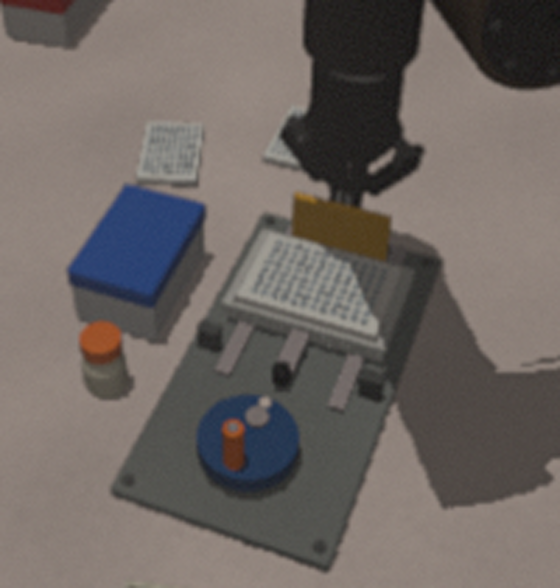

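The fingers touch the plate and the carriage has begun to move at about 3 N. I continue gently.

Emit:
jog_arm([
  [[1,0,0,0.004,0,0,0],[1,0,0,0.004,0,0,0],[1,0,0,0.004,0,0,0],[1,0,0,0.004,0,0,0],[1,0,0,0.003,0,0,0]],
])

```text
clock: 11.25
eef_pos: [0.4955, -0.0515, 0.0574]
eef_rot: [-0.945, 1.356, 0.943]
contact_force: [-0.1, -4.2, -0.3]
grip_width: -0.0001
```

```bash
python3 -c "
from h import *
p=np.load('fx.npy')
need(*fix(*p,-.137-.011+.035,0,.055))
"
```

```text
clock 11.25 pos [ 0.4955 -0.0515  0.0574] tool shift [0.0024 0.0007 0.0067] z-yaw err deg 0.29 tilt [ 0.001 -0.001 -1.   ] F [-0.1 -4.2 -0.3] w -0.0001
```

Emit:
jog_arm([
  [[1,0,0,0.003,0,0,0],[1,0,0,0.003,0,0,0],[1,0,0,0.002,0,0,0]],
])

```text
clock: 11.5
eef_pos: [0.4975, -0.0458, 0.0575]
eef_rot: [-0.948, 1.361, 0.944]
contact_force: [3.0, -29.5, 2.1]
grip_width: 0.0003
```

```bash
python3 -c "
from h import *
p=np.load('fx.npy')
need(*fix(*p,-.137-.011+.035,0,.055))
cv2.imwrite('pics/s9.png',cv2.resize(snapshot('side')[130:290,220:350],None,fx=3.7,fy=3.7,interpolation=cv2.INTER_CUBIC))
"
```

```text
clock 11.5 pos [ 0.4975 -0.0458  0.0575] tool shift [0.0025 0.0005 0.0007] z-yaw err deg 0.36 tilt [-0.002 -0.005 -1.   ] F [  3.  -29.5   2.1] w 0.0003
```

View pics/s9.png

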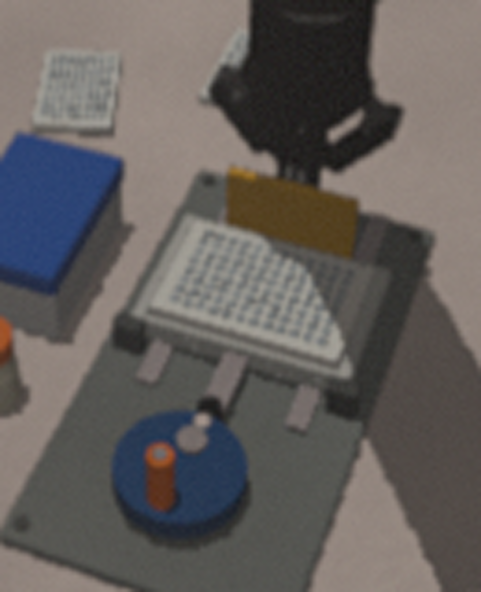

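The force rose sharply to 29.5 N at the expected position, and the picture shows the carriage against both end stops. I back off, lift and check.

Emit:
jog_arm([
  [[1,0,0,-0.01,0,0,0],[1,0,0,-0.02,0,0,0],[1,0,0,-0.03,0,0,0],[1,-0.02,0,-0.015,0,0,0],[1,-0.035,0,0,0,0,0],[1,-0.035,0,-0.01,0,0,0],[1,-0.035,0,-0.035,0,0,0],[1,0,0,-0.035,0,0,0],[1,0,0,-0.035,0,0,0],[1,0,0,-0.02,0,0,0],[1,0,0,0,0,0,0]],
])

```text
clock: 12.47
eef_pos: [0.4267, -0.2411, 0.1847]
eef_rot: [-0.954, 1.353, 0.946]
contact_force: [0.8, 1.1, -0.5]
grip_width: 0.0003
```

```bash
python3 -c "
from h import *
p=np.load('fx.npy')
need(*fix(*p,-.3,0,.16))
t=snapshot('top');cv2.imwrite('pics/t10f.png',t)
cv2.imwrite('pics/t10.png',cv2.resize(t[150:290,160:340],None,fx=4,fy=4,interpolation=cv2.INTER_CUBIC))
cv2.imwrite('pics/s10.png',cv2.resize(snapshot('side')[150:310,200:360],None,fx=3.6,fy=3.6,interpolation=cv2.INTER_CUBIC))
"
```

```text
clock 12.47 pos [ 0.4267 -0.2411  0.1847] tool shift [0.0247 0.0028 0.0215] z-yaw err deg 0.74 tilt [ 0.003 -0.003 -1.   ] F [ 0.8  1.1 -0.5] w 0.0003
```

View pics/t10.png

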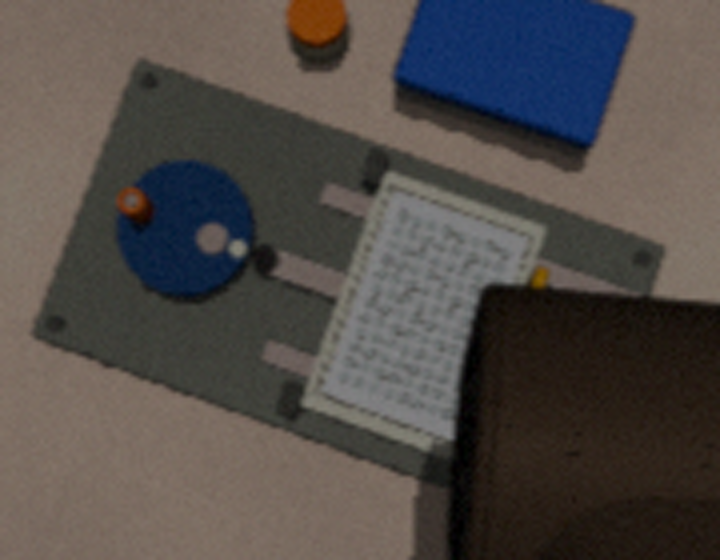

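View pics/s10.png

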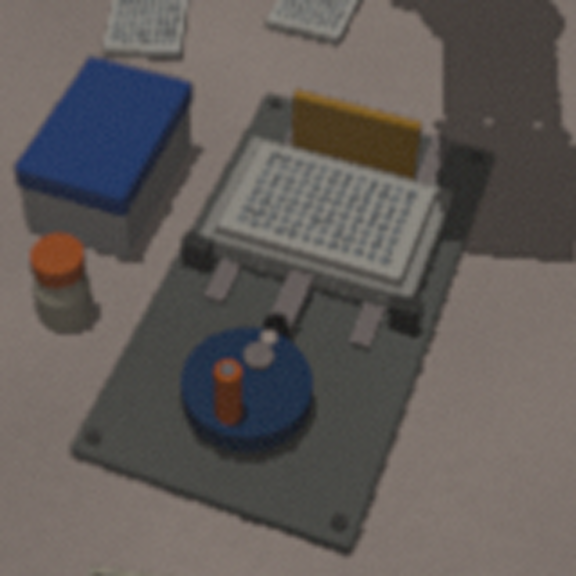

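Run:
```python
from h import *
p=np.load('fx.npy');c,sn=np.cos(p[2]),np.sin(p[2])
def tf(P): d=P[:2]-p[:2];return np.array([c*d[0]+sn*d[1],-sn*d[0]+c*d[1]])
mt,ms=camera_model("top"),camera_model("side")
t=lambda x,y:((x+.5)/4-.5+160,(y+.5)/4-.5+150)
s=lambda x,y:((x+.5)/3.6-.5+200,(y+.5)/3.6-.5+150)
for b,a in(((313,62),(294,92)),((433,92),(420,121))):
    print("face travel",tf(at_z(ms,s(*a),.086))-tf(at_z(ms,s(*b),.086)))
for b,a in(((446,192),(390,172)),((603,245),(546,229)),((360,428),(303,407))):
    print("plate travel",tf(at_z(mt,t(*a),.042))-tf(at_z(mt,t(*b),.042)))
for m,q in((mt,t(132,202)),(ms,s(229,366))):
    d=tf(at_z(m,q,.085))-[.084,0];print("cam",np.arctan2(d[1],d[0]),np.hypot(*d))
```

```text
face travel [ 0.03395387 -0.00202795]
face travel [ 0.03082488 -0.00054297]
plate travel [ 0.03475549 -0.00011375]
plate travel [0.03427305 0.00229559]
plate travel [ 0.03489693 -0.00022995]
cam -0.04198661584152546 0.04329134707004785
cam -0.07145694744904328 0.04402193744710004
```

View pics/t10f.png

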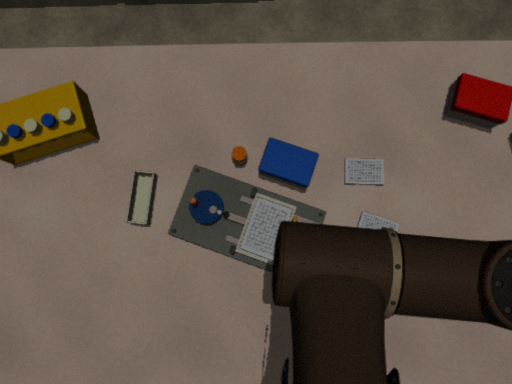

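Travel measures about 34–35 mm, the cam is at about -0.05 rad, and the bystanders are unmoved. Handing in.

```bash
python3 -c "
from workcell import *
print(hand_in())"
```

```text
the job is handed in; nothing more can be done
None
```

The cam is at its low point and the carriage is home against both end stops. I handed the job in shortly after 12.5 s on the robot's clock; no verdict is reported.

**What I did:** I held the orange pin lightly in the fingers and led it clockwise from about 2.70 rad to about -0.05 rad, so the white dot faces the roller. After releasing it, I pushed the yellow plate forward with the shut fingers at about 3–4 N. The force rose to about 30 N at the stops, and then I withdrew.

**Last checks:**
- **Microplate:** it moved 34–35 mm with the carriage and is still lying in the nest.
- **Cam:** it reads -0.04 rad from the top camera and -0.07 rad from the side, inside the 0.5 rad limit.
- **Bystanders:** the tip box, pot and trough look unmoved in the pictures; I did not re-measure them.
- **Disagreement:** the yellow plate's travel read lower in the side view, 31–34 mm. I put that down to pixel error, because the force rise, the microplate's travel and the pictures all show the carriage at the stops.

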